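Put the washed mill back in service

ROBOT

A 6-joint arm with a two-finger parallel gripper is mounted at the origin on a cart in front of the work surface, level with it; the furniture and walls round the work are solid. World frame = base frame: x ahead of the robot, y to its left, z up, the work surface at z = 0. Lengths are in m, angles in degrees, forces in N, time in s.
With the tool pointing down it reaches from about 0.4 to 0.825 m from the base axis. Payload 7 kg.
Tool frame: the origin (TCP) lies on the front face of the gripper's body, between the roots of the fingers; the fingertips stand 66 mm ahead of it and the grasp point (between the pads) lies 47 mm ahead of it; z points along the fingers, y is the line along which they close (so a half turn about z gives the same grasp; the last joint's range is limited). The gripper opens to 88 mm and grips with 3 to 60 N. Pads are 19 mm wide; open, the fingers measure 130 mm over their backs; the gripper's body (78 mm by 193 mm) begins 47 mm behind the grasp point.
Start: joints at [85.434, 20.546, 0.682, 0, -70.136, -16.507], TCP at [0.243, 0.63, 0.292] pointing down, gripper open.
Joint ranges: [-176.03, 176.03], [-82.01, 121.73], [-58.28, 71.71], [-173.87, 95.51], [-174.79, -0.11], [-173.66, 173.66]. Speed limits (degrees/s): [136.94, 136.94, 172.46, 180, 180, 180].

INTERFACE

Orientations are given as [roll, pitch, yaw] about the fixed x, y, z axes, in that order (R = Rz(yaw) Ry(pitch) Rx(roll)).
In Python, from plant import ctrl gives the robot as it stands.
- The arm moves only by the tool send_rows, never from a script. Its argument "deltas" is a list of rows, each a list of 2 entries, a list of its own where there are three numbers: the shift along the tool's x, y, z each as a share of 800 mm, from -1 to 1, then the turn about the tool's z as a share of 90 degrees, from -1 to 1. A call has exactly 5 rows; each row is the pose to reach, as a shift and turn from the pose commanded when the call began, along the tool's axes at that moment; what a row does not reach only later rows make up. A row lasts 1/12 s, in which the tool goes at most 41.7 mm and 7.16 degrees, less where a joint would pass 70% of its speed; a pose out of reach is approached as far as the arm can. A call with a number of a shift or a turn outside -1 to 1 is refused whole. A call with a gripper value outside its range is refused whole. "gripper" is the opening, from 0 (shut) to 1 (fully open), set as the call begins (left out, the last holds). The fingers move at their own pace and stop on an object; the grip force is fixed at half the most. Time passes only in rows, so rows that repeat a pose let the fingers close, or fill a call up. It gives the time, the measured TCP pose, the force, the opening and the grip force at its end, in the units of the state.
- ctrl.get_obs(): the state, without advancing time (a new reading comes with each control period).
- ctrl.snapshot(name): name is "side" or "top" or "wrist"; returns a dict with "color" (420x560x3 uint8, red, green, blue), "vertical_fov" (degrees; the focal length in pixels is half the picture's height over the tangent of half this angle, whatever the lens; pixels are square), "cx", "cy" (the principal point, pixels), "rvec" (rotation vector, rad) and "tvec" (3), from world to camera coordinates, as OpenCV has them. Camera axes: x right, y down, z forward; pixel columns grow to the right and rows downward; lengths in m; the calibration is good to about 2 mm. A picture is of the moment at which its call begins. There is no depth.
- ctrl.close_job(): hands the job in; it is judged then, once.
Trained networks look in a picture, given as the dict that the camera call returned (one of the last four; its "shot" number tells which), for a name from the list of things; names that differ only in an ending like _2 or _b are one class to them, and where a whole thing is asked for, a point or a joint stands for the part that bears it (a point fixed in the world has none). Each returns a list of dicts, best first, with "conf" (0 to 1); they miss things now and then, are a little off and sometimes report something else, mostly with a low value. They report only what shows in the picture. A call takes as long as a camera call.
- ctrl.boxes_of(picture, thing): "xy" ([column, row] as shares, 0 to 1, of the picture: columns of its width, rows of its height, amid what is visible of it).
- ctrl.cut_out(picture, thing): "pixels" (420x560 bool, what is visible of it) and "xy" ([column, row] as shares, 0 to 1, of the picture: columns of its width, rows of its height, amid what is visible of it).
The state is a dict: "clock": time; "joint_pos": joint angles; "qvel": joint speeds; "tau": joint torques, N m; "tool_pos": TCP position; "orientation": TCP orientation; "force": force on the tool from outside, world axes, zero at the start; "moment": the same for the moment, N m; "opening": finger opening in m; "gripper_force": force on a finger pad.
Only numpy, scipy, OpenCV 4.12 (cv2) and the standard library are available. Lean on these libraries where they do the work, as an engineer would, in place of code of your own. Each camera call takes 0.05 s, during which the arm holds its last target. There are 200 camera calls.

TASK

Put the freshly washed coffee mill back in service: set its burr in the round chamber and turn it under light pressure, without forcing, until its slot drops over the drive bar and it sits fully home. Then test the mill by pushing its sprung plunger down to the stop, holding it there a moment and letting it come up again. Its catch cups belong on the rack: hang every steel cup that is there by its handle, each on a hook of its own about midway along the prong, and leave the other things alone.

Things in the scene. Friction and masses are not known exactly. Their poses are not given: they have to be found in the camera images.
- mill: The bench mill, fixed: grey housing 130 mm (its x) by 230 mm (its y), top face 70 mm high, with an open round burr chamber at its left (+y) end and a sprung plunger at its right (-y) end. Origin: centre of the underside. Its yaw varies a little.
- chamber (a point): Centre of the burr chamber's floor, 72 mm up; axes as the mill's. Round metal collar, inner diameter 70, outer 86, 18 mm tall, no chamfer. Across the floor through the centre lies the rather stiff drive bar (44 long, 9 wide, 9 mm tall; turns only above 0.2 N m). Its angle is not reported: up to 0.6 rad either way of the mill's x axis, new each start; it can be seen from above.
- burr: Loose burr, 160 g: steel disc 62 mm wide, 19 mm tall, upright black grip bar on top (46 mm along burr x, 16 thick, from 19 to 62 mm up). Slot in its underside along burr x, 14 wide, 13 deep, right across: fits the drive bar either way round, free within 6 degrees. Origin: centre of underside. Starts standing flat. Unkeyed it rests 9 mm above the chamber floor on the bar, keyed on the floor.
- plunger (a joint): Travel of the mill's test plunger, m: 0 up, 0.020 fully down at its stop. Sprung: starts moving at about 3 N, needs about 9 N at the stop, returns by itself.
- plunger_top (a point): Centre of the top of the plunger's black cap, diameter 34 mm, 116 mm above the worktop when up; it is pressed straight down.
- rack: Fixed cup rack: wooden base 75 x 400 mm, two posts, a 12 mm steel rail along rack y over the base's middle, axis 210 mm up. Three hooks 125 mm apart stick out from it to rack -x (to the robot): round prongs 8 mm thick, axis 210 mm up, level for 100 mm, then turned up 12 mm over the last 10 mm (ends at rack x = -0.114, 226 mm high). Origin: centre of underside.
- hook0 (a point): Top of the left (rack +y) hook's prong, 70 mm out from the rail's axis, 214 mm above the worktop; axes parallel to the rack's (the prong points to -x).
- hook1 (a point): Top of the middle hook's prong, 70 mm out from the rail's axis, 214 mm above the worktop; axes parallel to the rack's (the prong points to -x).
- hook2 (a point): Top of the right (rack -y) hook's prong, 70 mm out from the rail's axis, 214 mm above the worktop; axes parallel to the rack's (the prong points to -x).
- cup0: Steel cup, 62 mm wide, 80 tall, 3 mm wall, about 150 g, upright at the start. Origin: centre of underside, z up its axis. Open handle on its +y side: 8 mm bar reaching 66 mm from the axis; its opening goes through along cup x, 24 to 64 mm above the underside, 31 to 58 mm from the axis. Hung, it swings down round the prong. May be absent (None).
- cup0_eye (a point): Point of cup0 under the top bar of its handle: 44 mm from the axis along +y, 64 mm above the underside; where the hook carries it. None if the cup is absent.
- cup1: Steel cup, 62 mm wide, 80 tall, 3 mm wall, about 150 g, upright at the start. Origin: centre of underside, z up its axis. Open handle on its +y side: 8 mm bar reaching 66 mm from the axis; its opening goes through along cup x, 24 to 64 mm above the underside, 31 to 58 mm from the axis. Hung, it swings down round the prong. May be absent (None).
- cup1_eye (a point): Point of cup1 under the top bar of its handle: 44 mm from the axis along +y, 64 mm above the underside; where the hook carries it. None if the cup is absent.
- cup2: Steel cup, 62 mm wide, 80 tall, 3 mm wall, about 150 g, upright at the start. Origin: centre of underside, z up its axis. Open handle on its +y side: 8 mm bar reaching 66 mm from the axis; its opening goes through along cup x, 24 to 64 mm above the underside, 31 to 58 mm from the axis. Hung, it swings down round the prong. May be absent (None).
- cup2_eye (a point): Point of cup2 under the top bar of its handle: 44 mm from the axis along +y, 64 mm above the underside; where the hook carries it. None if the cup is absent.
- matchbox: Bystander, not part of the job: box of matches, 36x56x16 mm, lying flat. Leave it alone.
- timer: Bystander, not part of the job: round kitchen timer, 64 mm wide, 35 mm tall. Leave it alone.
- spoon: Bystander, not part of the job: teaspoon, 132 mm long. Leave it alone.
- spice_jar: Bystander, not part of the job: small spice jar with a screw cap, 45 mm wide, 108 mm tall. Leave it alone.
- brush: Bystander, not part of the job: grinder brush with a wooden handle, 156 mm long. Leave it alone.
- glass: Bystander, not part of the job: shot glass, 47 mm wide, 58 mm tall. Leave it alone.

How it is judged (in metres and radians):
On the way, in this order (a step that is already met when the one before it is completed fails the run):
1. the burr has dropped over the drive bar and sits on the chamber floor (z of burr in the frame of chamber below 0.0035 m and horizontal distance between burr and chamber below 0.005 m and angle between burr's own z axis and vertical below 0.08 rad), for 0.3 s.
2. the plunger is pushed down to its stop and held there a moment (value of joint plunger above 0.0185 m), for 0.2 s.
At the end, for the whole second after the job is handed in: Burr keyed on the chamber floor (within 3.5 mm of it, 5 mm of the axis, tilt under 0.08 rad), at rest; plunger up (under 3 mm); every cup present hangs (it may still swing) with its eye point within 30 mm of a hook point (only one cup fits on each) (all of step 1 and value of joint plunger below 0.003 m and linear speed of burr below 0.03 m/s and (distance between cup0_eye and hook0 below 0.03 m or distance between cup0_eye and hook1 below 0.03 m or distance between cup0_eye and hook2 below 0.03 m) and (distance between cup1_eye and hook0 below 0.03 m or distance between cup1_eye and hook1 below 0.03 m or distance between cup1_eye and hook2 below 0.03 m) and (distance between cup2_eye and hook0 below 0.03 m or distance between cup2_eye and hook1 below 0.03 m or distance between cup2_eye and hook2 below 0.03 m)); the robot touches nothing.
It fails at once if the burr is forced into the mill with more than 100 N (contact force between burr and mill above 100 N).
It fails at once if a bystander is pushed more than 4 cm from its place (distance of any of matchbox, timer, spoon, spice_jar, brush, glass from where it was at the start of the episode above 0.04 m).
Of cup0, cup1, cup2 only 2 to 3 are there at a start; the rules pass over those that are not, and their reading is None.
At some moment in a run one of burr, cup0, cup1, cup2 may be knocked a few centimetres aside while the robot is not near it.
It also fails if it takes over 210 s, if anything falls off the work surface, if the arm or the gripper's body presses on something with over 40 N, if the wrist force passes 120 N, or if a joint passes its speed limit or range.

## Working session

There is one attempt and no reset: what is moved stays moved. The work goes in short steps, Python scripts to look and compute and a tool call to move; the robot and the scene stay as the last step left them, time stands still between calls to the robot, and variables do not carry over. Pictures are saved under pics/ and viewed, at most 14 in all, crops included, and the job is handed in when it is done.

Besides the shell and the picture viewer there is one more tool, called after "Emit:" as name(argument=value, ...) on one line, values as JSON. send_rows: Moves the arm, as the interface text tells. Shift numbers are shares of 800 mm and turn numbers shares of 90 degrees, none past 1 either way. Its arguments: {"type":"object","properties":{"deltas":{"type":"array","items":{"type":"array"}},"gripper":{"type":"number"}},"required":["deltas"]}

```bash
ls; mkdir -p pics; cat > h.py <<'E'
import numpy as np, cv2
from plant import ctrl
def cam(s):
    f=210/np.tan(np.radians(s['vertical_fov'])/2)
    K=np.array([[f,0,s['cx']],[0,f,s['cy']],[0,0,1]])
    return K,cv2.Rodrigues(np.array(s['rvec'],float))[0],np.array(s['tvec'],float)
def ray(s,uv,z):
    K,R,t=cam(s); d=R.T@np.linalg.solve(K,[uv[0],uv[1],1]); c=-R.T@t
    return c+d*(z-c[2])/d[2]
def proj(s,P):
    K,R,t=cam(s); q=(K@(R@np.atleast_2d(P).T+t[:,None])).T
    return q[:,:2]/q[:,2:]
def save(s,name,crop=None,k=1):
    im=s['color'][:,:,::-1]
    if crop: im=im[crop[1]:crop[3],crop[0]:crop[2]]
    cv2.imwrite('pics/'+name,cv2.resize(im,None,fx=k,fy=k,interpolation=cv2.INTER_CUBIC))
E
python3 - <<'E'
from h import *
o=ctrl.get_obs(); print(o)
for n in ['top','side']:
    s=ctrl.snapshot(n); save(s,n+'0.png',k=1.4)
    K,R,t=cam(s); print(n,s.keys(),s['vertical_fov'],s['cx'],s['cy'],'c',-R.T@t,'fwd',R[2])
    for th in ['mill','chamber','burr','plunger','plunger_top','rack','hook0','cup0','cup0_eye','matchbox','timer','spoon','spice_jar','brush','glass']:
        try: r=ctrl.boxes_of(s,th)
        except Exception as e: print(th,e); continue
        print(th,[(round(d['conf'],2),(np.array(d['xy'])*[560,420]).round(),ray(s,np.array(d['xy'])*[560,420],0.04)[:2].round(3)) for d in r])
E
```

```text
pics
{'clock': 0.0, 'joint_pos': array([ 8.54343971e+01,  2.05897557e+01,  6.34095183e-01, -1.93230990e-02,
       -7.01356391e+01, -1.65044442e+01]), 'qvel': array([ 0.02459227, -0.08841803, -0.05788436,  0.04818392,  0.05044342,
       -0.03464201]), 'tau': array([ 6.01464103e-05, -5.82714379e+01,  2.93054491e+01,  6.99716941e+00,
        6.95739698e-03, -1.40613656e-04]), 'tool_pos': array([0.2425791 , 0.62949946, 0.2912465 ]), 'orientation': array([ 1.79907301e+02, -8.52302454e-03, -2.10766205e+01]), 'force': array([-0.3532966 , -0.06114613, -0.66565279]), 'moment': array([-0.05429587, -0.01050749, -0.01077205]), 'gripper_force': 0.0, 'opening': 0.08765588519116495}
top dict_keys(['color', 'vertical_fov', 'cx', 'cy', 'rvec', 'tvec', 'shot']) 48.55204968886326 287.68342628472664 213.21271283549447 c [-0.01418346 -0.20034672  1.45454681] fwd [ 0.39048829  0.17798103 -0.90323953]
mill [(0.9, array([377., 297.]), array([ 0.447, -0.291])), (0.19, array([203., 225.]), array([0.444, 0.32 ]))]
chamber [(0.8, array([371., 297.]), array([ 0.44 , -0.274])), (0.35, array([174., 219.]), array
[... 2123 characters left out ...]
array([0.526, 0.074])), (0.52, array([248., 299.]), array([0.605, 0.32 ]))]
matchbox [(0.57, array([310., 300.]), array([0.414, 0.298]))]
timer [(0.74, array([292., 313.]), array([0.462, 0.357])), (0.64, array([297., 336.]), array([0.435, 0.439])), (0.37, array([316., 246.]), array([0.422, 0.062]))]
spoon [(0.53, array([304., 290.]), array([0.438, 0.26 ])), (0.23, array([320., 180.]), array([ 0.444, -0.305]))]
spice_jar [(0.66, array([245., 229.]), array([0.678, 0.012])), (0.66, array([283., 246.]), array([0.531, 0.079])), (0.17, array([246., 306.]), array([0.607, 0.347]))]
brush [(0.53, array([293., 314.]), array([0.458, 0.36 ])), (0.43, array([284., 247.]), array([0.529, 0.082]))]
glass []
```

View pics/top0.png

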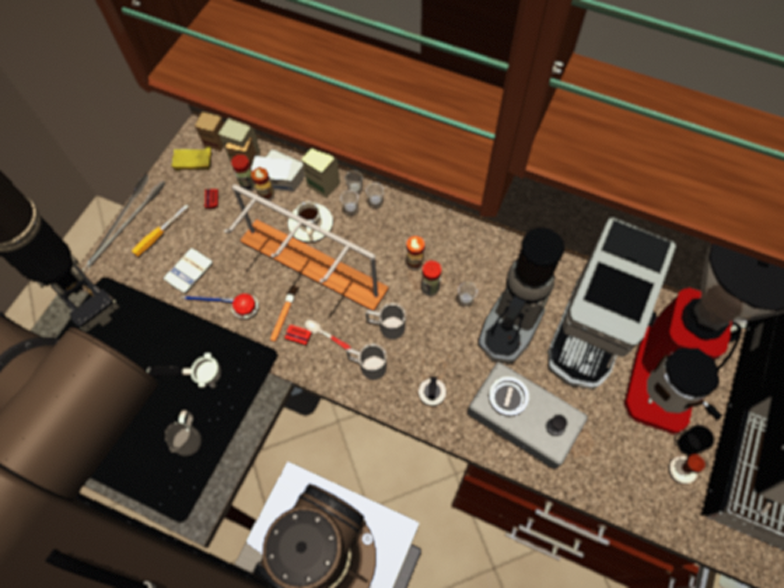

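View pics/side0.png

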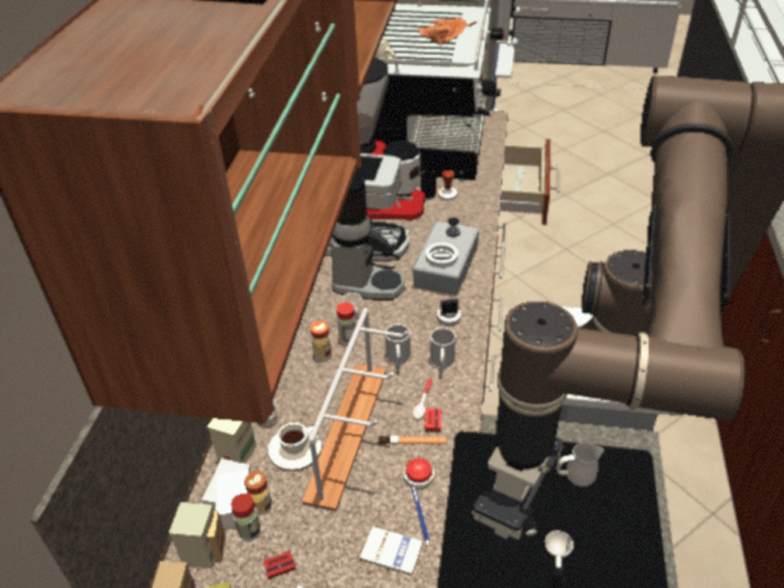

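The top view shows two steel cups at (392,318) and (372,360), the burr at (432,390), the mill collar at (508,396) and its cap at (557,424). It also shows the rack's rail from (237,188) to (373,257). The side view shows the hook tips at (398,333), (388,376) and (372,422). There is a jug on the stove that I need to check.

```bash
python3 - <<'E'
from h import *
t=ctrl.snapshot('top'); s=ctrl.snapshot('side')
def p(n,c,uv,z): print(n,ray(c,np.array(uv)/1.4,z).round(3))
p('collar t',t,(508,396),.09);p('collar s',s,(441,254),.09)
p('cap t',t,(557,423),.116);p('cap s',s,(453,222),.116)
p('burr t',t,(432,392),.0);p('burr s',s,(449,315),.0)
p('jug t',t,(183,435),.04);p('jug s',s,(585,465),.04)
p('wcup t',t,(206,370),.04);p('wcup s',s,(559,545),.04)
for n,u in zip('abc',[(398,333),(388,376),(372,422)]):p('tip s'+n,s,u,.222)
for n,u in zip('abc',[(365,328),(345,370),(322,416)]):p('base s'+n,s,u,.21)
p('rail t L',t,(237,188),.21);p('rail t R',t,(373,257),.21)
for u in [(393,309),(373,348)]:p('cuprim t',t,u,.08)
for u in [(398,331),(443,334)]:p('cuprim s',s,u,.08)
for c in (t,s):
  for d in ctrl.cut_out(c,'cup0'):
    m=d['pixels']; print(d['conf'],m.sum(),ray(c,np.array(d['xy'])*[560,420],.04).round(3))
E
```

```text
collar t [ 0.455 -0.234  0.09 ]
collar s [ 0.455 -0.23   0.09 ]
cap t [ 0.432 -0.347  0.116]
cap s [ 0.434 -0.344  0.116]
burr t [ 0.423 -0.073  0.   ]
burr s [ 0.418 -0.088  0.   ]
jug t [0.101 0.384 0.04 ]
jug s [0.087 0.378 0.04 ]
wcup t [0.25  0.416 0.04 ]
wcup s [0.142 0.572 0.04 ]
tip sa [0.503 0.22  0.222]
tip sb [0.504 0.347 0.222]
tip sc [0.516 0.468 0.222]
base sa [0.579 0.202 0.21 ]
base sb [0.598 0.331 0.21 ]
base sc [0.618 0.457 0.21 ]
rail t L [0.627 0.508 0.21 ]
rail t R [0.589 0.145 0.21 ]
cuprim t [0.546 0.08  0.08 ]
cuprim t [0.44  0.082 0.08 ]
cuprim s [0.528 0.07  0.08 ]
cuprim s [0.419 0.066 0.08 ]
0.88 486 [0.42  0.071 0.04 ]
0.58 433 [0.538 0.087 0.04 ]
0.76 378 [0.538 0.075 0.04 ]
0.56 519 [0.425 0.063 0.04 ]
```

Emit:
send_rows(deltas=[[[0, 0, -0.05], 0], [[0, 0, -0.1], 0], [[0.02, 0.04, -0.14], 0], [[0.02, 0.09, -0.14], 0], [[0.02, 0.14, -0.14], 0]], gripper=1)

```text
clock: 2.22
tool_pos: [0.2183, 0.5204, 0.4058]
orientation: [-179.8, 0.0, -21.1]
force: [-1.6, -0.4, 0.2]
opening: 0.0878
gripper_force: 0.0
```

Emit:
send_rows(deltas=[[[0.05, 0, 0], 0], [[0.1, 0, 0], 0], [[0.15, 0, 0], 0], [[0.2, 0, 0], 0], [[0.25, 0, 0], 0]])

```text
clock: 2.63
tool_pos: [0.4057, 0.4477, 0.4048]
orientation: [-179.9, -0.0, -21.0]
force: [0.3, 1.8, 0.1]
opening: 0.0877
gripper_force: 0.0
```

Emit:
send_rows(deltas=[[[0.017, 0.042, 0], 0], [[0.034, 0.084, 0], 0], [[0.05, 0.126, 0], 0], [[0.067, 0.168, 0], 0], [[0.084, 0.21, 0], 0]])

```text
clock: 3.05
tool_pos: [0.4065, 0.266, 0.4042]
orientation: [-180.0, -0.0, -21.1]
force: [0.7, -0.1, -0.1]
opening: 0.0879
gripper_force: 0.0
```

Emit:
send_rows(deltas=[[[0.017, 0.042, 0], 0], [[0.034, 0.084, 0], 0], [[0.05, 0.126, 0], 0], [[0.067, 0.168, 0], 0], [[0.084, 0.21, 0], 0]])

```text
clock: 3.47
tool_pos: [0.4084, 0.0851, 0.4046]
orientation: [-179.9, -0.0, -21.0]
force: [1.4, 0.5, 0.4]
opening: 0.0874
gripper_force: 0.0
```

Emit:
send_rows(deltas=[[[0.017, 0.042, 0], 0], [[0.034, 0.084, 0], 0], [[0.05, 0.126, 0], 0], [[0.067, 0.168, 0], 0], [[0.067, 0.168, 0], 0]])

```text
clock: 3.88
tool_pos: [0.4099, -0.0625, 0.4045]
orientation: [180.0, -0.0, -21.3]
force: [0.1, 0.3, -0.4]
opening: 0.0876
gripper_force: 0.0
```

```bash
python3 - <<'E'
from h import *
s=ctrl.snapshot('wrist'); save(s,'w1.png',k=1.4)
K,R,t=cam(s); print('c',-R.T@t,R, K[0,0]); o=ctrl.get_obs(); print(o['tool_pos'],o['joint_pos'])
for th in ['burr','mill','cup0']: print(th,[(d['conf'],(np.array(d['xy'])*[560,420]).round()) for d in ctrl.boxes_of(s,th)])
E
```

```text
c [ 0.48268059 -0.09011983  0.49674947] [[-0.364015   -0.93139171  0.00160399]
 [-0.89182655  0.34904736  0.28776962]
 [-0.2685861   0.10332198 -0.95769832]] 308.54795406979036
[ 0.4101619  -0.06069736  0.40437342] [ 1.91482557e+01 -8.57793400e+00 -1.81265292e+01  1.44792205e-02
 -8.04320241e+01  4.94659735e+01]
burr []
mill [(0.77, array([429.,  74.])), (0.19, array([285., 155.]))]
cup0 [(0.78, array([154., 123.])), (0.68, array([190., 194.]))]
```

View pics/w1.png

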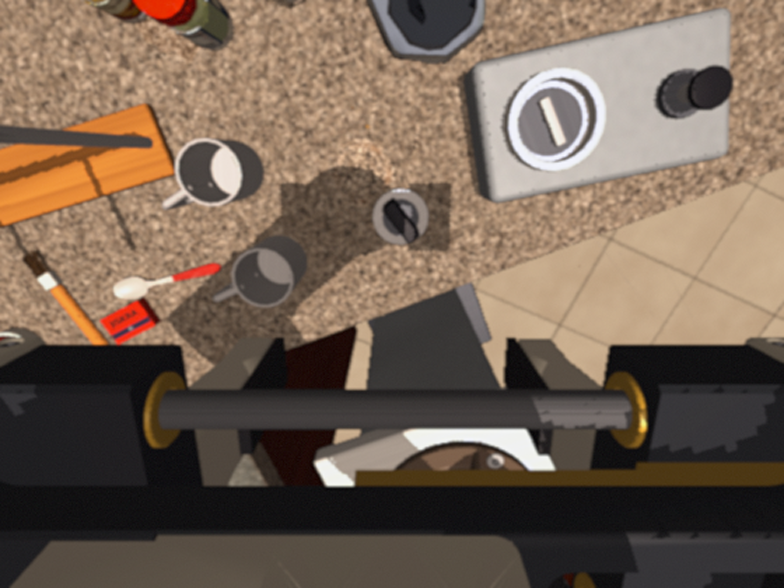

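The wrist view shows the burr at (400,216), collar at (556,119) with the drive bar from (543,98) to (561,145), the cap at (711,87), and two cups with rims at (209,171) and (263,277), their handles pointing to lower left. I'll zoom in for the angles.

```bash
python3 - <<'E'
from h import *
s=ctrl.snapshot('wrist')
im=s['color'][:,:,::-1]
a=cv2.resize(im[115:185,250:320],None,fx=5.7,fy=5.7,interpolation=cv2.INTER_CUBIC)
b=cv2.resize(im[40:130,350:440],a.shape[1::-1],interpolation=cv2.INTER_CUBIC)
cv2.imwrite('pics/z1.png',np.hstack([a,b])); print(a.shape)
E
```

```text
(399, 399, 3)
```

View pics/z1.png

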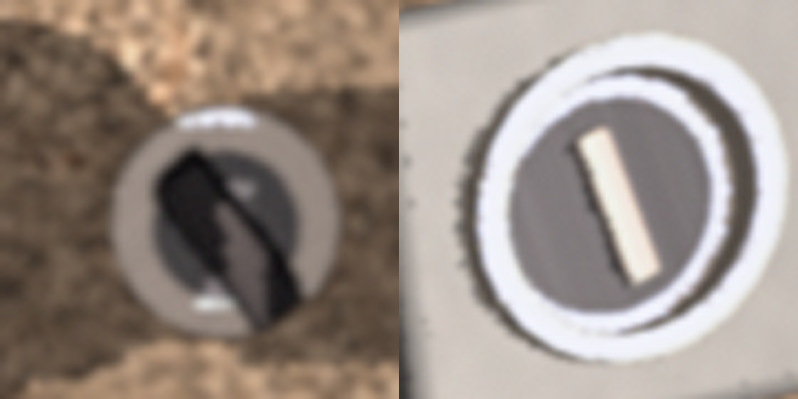

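```bash
python3 - <<'E'
from h import *
s=ctrl.snapshot('wrist')
Z=lambda u:(250+u[0]/5.7-.4,115+u[1]/5.7-.4)
C=lambda u:(350+u[0]/4.433-.4,40+u[1]/4.433-.4)
W=lambda u:(u[0]/1.4,u[1]/1.4)
b=ray(s,Z((226,222)),.019); print('burr',b)
a,c=ray(s,C((194,132)),.081),ray(s,C((246,280)),.081)
print('bar',a,c,(a+c)/2,np.linalg.norm(a-c),'ang',np.degrees(np.arctan2(*(a-c)[1::-1])))
g=cv2.cvtColor(s['color'],cv2.COLOR_RGB2GRAY)[115:185,250:320]
best=[]
for th in range(-90,90,3):
  for dx in (-3,0,3):
   for dy in (-3,0,3):
    r=np.radians(th);M=np.array([[np.cos(r),-np.sin(r)],[np.sin(r),np.cos(r)]])
    P=np.array([[*(M@[x,y]+b[:2]+np.array([dx,dy])/1e3),z] for x in(-.023,.023) for y in(-.008,.008) for z in(.019,.062)])
    h=cv2.convexHull((proj(s,P)-[250,115]).astype(np.float32)).astype(int)
    m=np.zeros(g.shape,np.uint8);cv2.fillConvexPoly(m,h,1)
    ring=np.zeros(g.shape,np.uint8);cv2.circle(ring,(39,39),15,1,-1)
    best.append(((g[m>0].mean()-g[(ring>0)&(m==0)].mean()),th,dx,dy))
print(sorted(best)[:8])
# mill corners: left edge and bottom edge at z=.07
print('mill',[ray(s,W(u),.07).round(4) for u in [(473,66),(497,200),(729,10),(729,155)]])
print('cap',ray(s,W((711,87)),.116))
print('collar from circle',ray(s,W((561,116)),.09))
print('cups rim',[ray(s,W(u),.08).round(4) for u in [(209,171),(263,277)]],'handle tip',[ray(s,W(u),.064).round(4) for u in [(168,205),(219,297)]])
E
```

```text
burr [ 0.4216288  -0.07309419  0.019     ]
bar [ 0.48065574 -0.23200469  0.081     ] [ 0.43700383 -0.23570743  0.081     ] [ 0.45882978 -0.23385606  0.081     ] 0.043808664511595985 ang 4.84847277746213
[(np.float64(-43.12876369826577), 24, -3, 0), (np.float64(-42.84410427462426), 21, -3, 0), (np.float64(-42.4653766851705), 24, -3, -3), (np.float64(-42.23492063492064), 18, 0, 0), (np.float64(-42.08945382323734), 15, -3, 0), (np.float64(-41.84505485831557), 18, -3, 0), (np.float64(-41.69139330287117), 15, 0, 0), (np.float64(-41.686110393407404), 21, 0, 0)]
mill [array([ 0.5304, -0.1778,  0.07  ]), array([ 0.4097, -0.163 ,  0.07  ]), array([ 0.4928, -0.3981,  0.07  ]), array([ 0.3711, -0.38  ,  0.07  ])]
cap [ 0.44177491 -0.34246982  0.116     ]
collar from circle [ 0.46262372 -0.23324922  0.09      ]
cups rim [array([0.5332, 0.0815, 0.08  ]), array([0.4227, 0.0797, 0.08  ])] handle tip [array([0.5208, 0.1411, 0.064 ]), array([0.4173, 0.1389, 0.064 ])]
```

Emit:
send_rows(deltas=[[[0.019, 0.009, 0.04], -0.079], [[0.019, 0.009, 0.09], -0.158], [[0.019, 0.009, 0.14], -0.237], [[0.019, 0.009, 0.19], -0.316], [[0.019, 0.009, 0.24], -0.395]])

```text
clock: 4.6
tool_pos: [0.4223, -0.0689, 0.2108]
orientation: [-180.0, -0.1, 15.0]
force: [1.1, 0.7, -1.3]
opening: 0.0874
gripper_force: 0.0
```

Emit:
send_rows(deltas=[[[0, 0, 0.03], -0.06], [[0, 0, 0.05], -0.06], [[0, 0, 0.06], -0.06], [[0, 0, 0.06], -0.06], [[0, 0, 0.06], -0.06]])

```text
clock: 5.02
tool_pos: [0.4229, -0.0693, 0.1646]
orientation: [180.0, -0.0, 19.9]
force: [0.3, -0.2, 0.1]
opening: 0.0871
gripper_force: 0.0
```

```bash
python3 - <<'E'
from h import *
s=ctrl.snapshot('wrist'); save(s,'w2.png'); o=ctrl.get_obs(); print(o['tool_pos'],o['orientation'])
s2=ctrl.snapshot('top');
for c in (s,s2): print([(d['conf'],(np.array(d['xy'])*[560,420]).round(),ray(c,np.array(d['xy'])*[560,420],.03).round(4)) for d in ctrl.boxes_of(c,'burr')])
E
```

```text
[ 0.42318817 -0.0693394   0.16517152] [ 1.79977705e+02 -8.22952937e-02  1.99285766e+01]
[(0.85, array([284., 216.]), array([ 0.424 , -0.0705,  0.03  ]))]
[(0.7, array([306., 280.]), array([ 0.4104, -0.0681,  0.03  ]))]
```

View pics/w2.png

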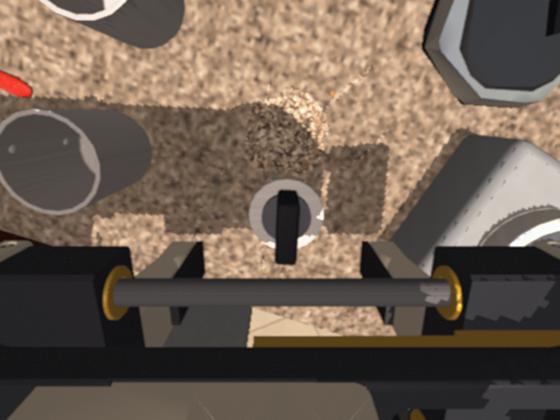

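The wrist view shows the burr at (286,213) with its grip bar vertical in the picture, so it's aligned between the fingers. Descending to grip it.

Emit:
send_rows(deltas=[[[0, 0.002, 0.03], 0], [[0, 0.002, 0.07], 0], [[0, 0.002, 0.091], 0], [[0, 0.002, 0.091], 0], [[0, 0.002, 0.091], 0]])

```text
clock: 5.63
tool_pos: [0.4229, -0.0716, 0.0916]
orientation: [180.0, 0.1, 19.9]
force: [-0.3, -0.7, -0.5]
opening: 0.0878
gripper_force: 0.0
```

Emit:
send_rows(deltas=[[[0, 0, 0], 0], [[0, 0, 0], 0], [[0, 0, 0], 0], [[0, 0, 0], 0], [[0, 0, 0], 0]], gripper=0)

```text
clock: 6.05
tool_pos: [0.4232, -0.0714, 0.092]
orientation: [180.0, -0.1, 19.9]
force: [-0.8, 0.8, 0.1]
opening: 0.06
gripper_force: 0.0
```

Emit:
send_rows(deltas=[[[0, 0, 0], 0], [[0, 0, 0], 0], [[0, 0, 0], 0], [[0, 0, 0], 0], [[0, 0, -0.01], 0]], gripper=0)

```text
clock: 6.47
tool_pos: [0.422, -0.0717, 0.0985]
orientation: [-180.0, 0.1, 19.9]
force: [0.2, 0.8, -0.7]
opening: 0.0265
gripper_force: 0.0
```

Emit:
send_rows(deltas=[[[0, 0, -0.04], 0], [[0, 0, -0.09], 0], [[0, 0, -0.12], 0], [[0, 0, -0.12], 0], [[0, 0, -0.12], 0]], gripper=0)

```text
clock: 6.88
tool_pos: [0.4235, -0.0713, 0.1973]
orientation: [180.0, -0.2, 19.9]
force: [0.6, 0.2, 0.0]
opening: 0.0007
gripper_force: 0.0
```

The fingers close at about 70 mm/s, so I lifted before they had closed. Retrying with a smaller opening.

Emit:
send_rows(deltas=[[[0, 0, 0], 0], [[0, 0, 0], 0], [[0, 0, 0], 0], [[0, 0, 0], 0], [[0, 0, 0], 0]], gripper=0.6)

```text
clock: 7.3
tool_pos: [0.4226, -0.0716, 0.1947]
orientation: [-180.0, 0.1, 19.9]
force: [0.4, -0.4, -0.1]
opening: 0.0284
gripper_force: 0.0
```

Emit:
send_rows(deltas=[[[0, 0, 0], 0], [[0, 0, 0], 0], [[0, 0, 0.04], 0], [[0, 0, 0.09], 0], [[0, 0, 0.13], 0]])

```text
clock: 7.72
tool_pos: [0.4228, -0.0715, 0.0902]
orientation: [-180.0, -0.1, 19.9]
force: [0.7, 0.0, -0.1]
opening: 0.0519
gripper_force: 0.0
```

Emit:
send_rows(deltas=[[[0, 0, 0], 0], [[0, 0, 0], 0], [[0, 0, 0], 0], [[0, 0, 0], 0], [[0, 0, 0], 0]], gripper=0)

```text
clock: 8.13
tool_pos: [0.4238, -0.0713, 0.0931]
orientation: [180.0, -0.2, 19.9]
force: [-0.2, 0.6, 0.6]
opening: 0.0248
gripper_force: 0.0
```

Emit:
send_rows(deltas=[[[0, 0, 0], 0], [[0, 0, 0], 0], [[0, 0, 0], 0], [[0, 0, 0], 0], [[0, 0, 0], 0]])

```text
clock: 8.55
tool_pos: [0.4236, -0.0713, 0.0927]
orientation: [180.0, -0.1, 19.9]
force: [-1.4, 1.9, 10.2]
opening: 0.0159
gripper_force: 29.9
```

Emit:
send_rows(deltas=[[[0, 0, -0.04], 0], [[0, 0, -0.09], 0], [[0, 0, -0.14], 0], [[0, 0, -0.17], 0], [[0, 0, -0.17], 0]])

```text
clock: 8.97
tool_pos: [0.4252, -0.0712, 0.2333]
orientation: [179.9, -0.6, 19.9]
force: [2.0, -0.5, -2.3]
opening: 0.0159
gripper_force: 29.9
```

Emit:
send_rows(deltas=[[[-0.005, 0.04, 0], 0.05], [[-0.01, 0.08, 0], 0.1], [[-0.016, 0.12, 0], 0.166], [[-0.02, 0.15, 0], 0.166], [[-0.02, 0.15, 0], 0.166]])

```text
clock: 9.38
tool_pos: [0.4488, -0.1927, 0.2271]
orientation: [180.0, 0.0, 4.8]
force: [0.9, 0.3, -1.3]
opening: 0.0155
gripper_force: 29.9
```

```bash
python3 - <<'E'
from h import *
s=ctrl.snapshot('wrist'); save(s,'w3.png',k=1.4); o=ctrl.get_obs(); print(o['tool_pos'],o['orientation'],o['opening'])
E
```

```text
[ 0.44822175 -0.19142512  0.22691337] [-1.79985873e+02  5.36049985e-02  4.75219961e+00] 0.016163563176709306
```

View pics/w3.png

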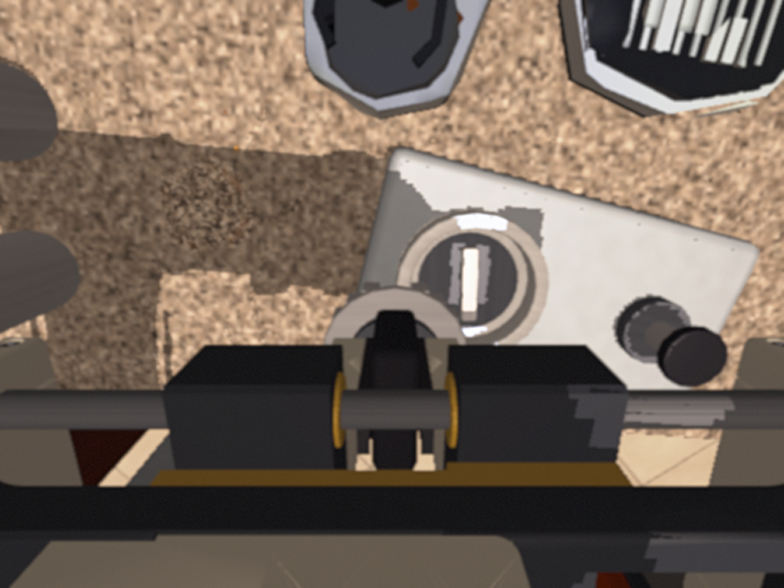

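The wrist view shows the drive bar from (471,250) to (467,318) inside the collar, the cap at (692,356), and the held burr's disc with its top edge at about row 288.

```bash
python3 - <<'E'
from h import *
s=ctrl.snapshot('wrist'); o=ctrl.get_obs(); T=o['tool_pos']
W=lambda u:(u[0]/1.4-.3,u[1]/1.4-.3)
a,c=ray(s,W((471,250)),.081),ray(s,W((467,318)),.081)
print('bar',a,c,(a+c)/2,np.linalg.norm(a-c),'ang',np.degrees(np.arctan2(*(a-c)[1::-1])))
print('cap',ray(s,W((692,356)),.116))
def ell(ctr,r,z):
    q=np.linspace(0,2*np.pi,400); p=proj(s,np.c_[ctr[0]+r*np.cos(q),ctr[1]+r*np.sin(q),0*q+z])*1.4
    return 'top',p[:,1].min().round(1),'L',p[:,0].min().round(1),'R',p[:,0].max().round(1)
m=(a+c)/2
print('burr pred',ell(T,.031,T[2]-.0735)); print('collar outer',ell(m,.043,.09),'inner',ell(m,.035,.09))
im=s['color'].copy()[:,:,::-1].copy()
q=np.linspace(0,2*np.pi,400)
for ctr,r,z,col in [(T,.031,T[2]-.0735,(0,0,255)),(m,.043,.09,(0,255,0)),(m,.035,.09,(0,255,0))]:
    im2=None
    p=(proj(s,np.c_[ctr[0]+r*np.cos(q),ctr[1]+r*np.sin(q),0*q+z])*16).astype(int)
    cv2.polylines(im,[p.reshape(-1,1,2)],True,col,1,cv2.LINE_AA,4)
cv2.imwrite('pics/w3o.png',cv2.resize(im[130:270,210:420],None,fx=3.5,fy=3.5,interpolation=cv2.INTER_CUBIC))
E
```

```text
bar [ 0.4793301  -0.23099275  0.081     ] [ 0.43866719 -0.23409489  0.081     ] [ 0.45899864 -0.23254382  0.081     ] 0.040781068194534885 ang 4.362610386081556
cap [ 0.44034066 -0.34529519  0.116     ]
burr pred ('top', np.float64(279.9), 'L', np.float64(320.0), 'R', np.float64(467.9))
collar outer ('top', np.float64(211.0), 'L', np.float64(393.7), 'R', np.float64(549.1)) inner ('top', np.float64(226.1), 'L', np.float64(408.1), 'R', np.float64(534.5))
```

View pics/w3o.png

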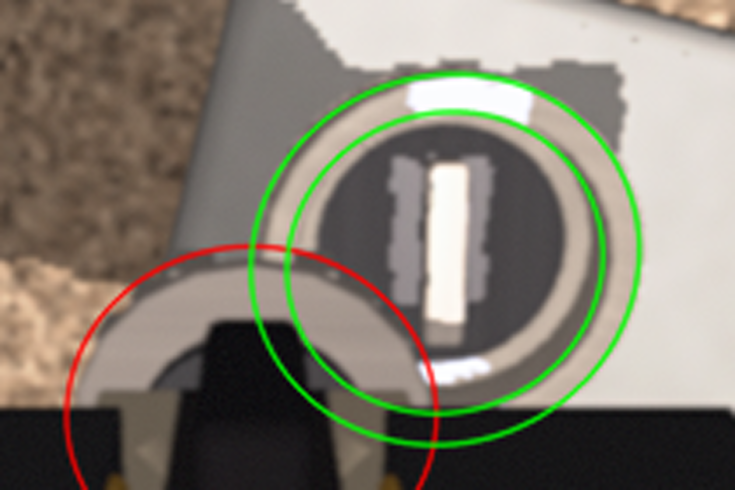

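Emit:
send_rows(deltas=[[[0.005, 0.03, 0], 0], [[0.011, 0.054, 0], 0], [[0.011, 0.054, 0.02], 0], [[0.011, 0.054, 0.035], 0], [[0.011, 0.054, 0.035], 0]])

```text
clock: 9.9
tool_pos: [0.4593, -0.231, 0.1971]
orientation: [-179.9, 0.2, 4.9]
force: [-0.5, -0.9, -1.3]
opening: 0.016
gripper_force: 29.9
```

Emit:
send_rows(deltas=[[[0, 0, 0.002], 0], [[0, 0, 0.005], 0], [[0, 0, 0.008], 0], [[0, 0, 0.01], 0], [[0, 0, 0.01], 0]])

```text
clock: 10.32
tool_pos: [0.4611, -0.2319, 0.1914]
orientation: [-180.0, -0.0, 5.0]
force: [0.4, -0.2, -2.1]
opening: 0.0158
gripper_force: 29.9
```

```bash
python3 - <<'E'
from h import *
s=ctrl.snapshot('wrist'); o=ctrl.get_obs(); T=o['tool_pos']; print(T,o['orientation'],o['force'])
im=s['color'].copy()[:,:,::-1].copy()
q=np.linspace(0,2*np.pi,400); m=(.4585,-.2337); b=(T[0]-.002,T[1])
for ctr,r,z,col in [(b,.031,T[2]-.0735,(0,0,255)),(m,.043,.09,(0,255,0)),(m,.035,.09,(0,255,0))]:
    p=(proj(s,np.c_[ctr[0]+r*np.cos(q),ctr[1]+r*np.sin(q),0*q+z])*16).astype(int)
    cv2.polylines(im,[p.reshape(-1,1,2)],True,col,1,cv2.LINE_AA,4)
cv2.imwrite('pics/w4.png',cv2.resize(im[150:280,170:400],None,fx=3.3,fy=3.3,interpolation=cv2.INTER_CUBIC))
E
```

```text
[ 0.46109873 -0.23195016  0.19154643] [ 1.79996608e+02 -1.53611038e-02  4.95212661e+00] [ 0.51417093 -0.62667591 -1.69166228]
```

View pics/w4.png

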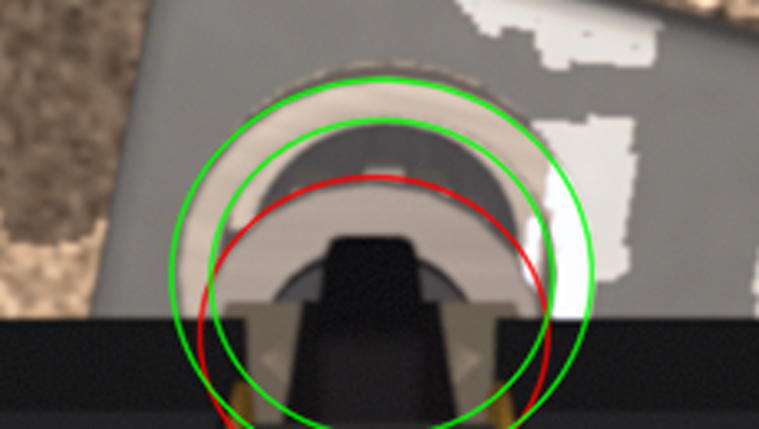

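The overlay shows the collar at about (385,275) and the burr disc centred at column 377, roughly 2 mm short to the right. I'll shift it and lower gently.

Emit:
send_rows(deltas=[[[0.0005, 0.003, 0], 0], [[0.0005, 0.003, 0.002], 0], [[0.0005, 0.003, 0.005], 0], [[0.0005, 0.003, 0.008], 0], [[0.0005, 0.003, 0.01], 0]])

```text
clock: 10.78
tool_pos: [0.4615, -0.2345, 0.1829]
orientation: [-180.0, 0.0, 4.9]
force: [-0.1, 1.1, -1.7]
opening: 0.0161
gripper_force: 29.9
```

Emit:
send_rows(deltas=[[[0, 0, 0.001], 0], [[0, 0, 0.002], 0], [[0, 0, 0.003], 0], [[0, 0, 0.004], 0], [[0, 0, 0.005], 0]])

```text
clock: 11.2
tool_pos: [0.4617, -0.2344, 0.1793]
orientation: [180.0, -0.0, 4.9]
force: [-0.9, -0.2, -1.5]
opening: 0.0156
gripper_force: 29.9
```

Emit:
send_rows(deltas=[[[0, 0, 0.002], 0], [[0, 0, 0.004], 0], [[0, 0, 0.006], 0], [[0, 0, 0.007], 0], [[0, 0, 0.008], 0]])

```text
clock: 11.62
tool_pos: [0.4616, -0.2345, 0.1728]
orientation: [-180.0, 0.0, 4.9]
force: [-0.2, 0.2, -2.5]
opening: 0.0157
gripper_force: 29.9
```

Emit:
send_rows(deltas=[[[0, 0, 0.001], 0], [[0, 0, 0.002], 0], [[0, 0, 0.003], 0], [[0, 0, 0.004], 0], [[0, 0, 0.005], 0]])

```text
clock: 12.03
tool_pos: [0.4617, -0.2345, 0.1689]
orientation: [180.0, -0.0, 4.9]
force: [-0.2, 0.3, -2.1]
opening: 0.0155
gripper_force: 29.9
```

It's already below the unkeyed height with no contact force, so the slot is over the bar. Seating it.

Emit:
send_rows(deltas=[[[0, 0, 0.001], 0], [[0, 0, 0.002], 0], [[0, 0, 0.004], 0], [[0, 0, 0.005], 0], [[0, 0, 0.006], 0]])

```text
clock: 12.45
tool_pos: [0.4616, -0.2345, 0.1647]
orientation: [180.0, 0.0, 5.0]
force: [-5.2, 4.0, 15.1]
opening: 0.0158
gripper_force: 29.9
```

Emit:
send_rows(deltas=[[[0, 0, 0], 0], [[0, 0, 0], 0], [[0, 0, 0], 0], [[0, 0, 0], 0], [[0, 0, 0], 0]])

```text
clock: 12.87
tool_pos: [0.4616, -0.2345, 0.1647]
orientation: [180.0, -0.0, 4.9]
force: [-3.3, 3.2, 5.9]
opening: 0.0155
gripper_force: 29.9
```

Emit:
send_rows(deltas=[[[0, 0, 0], 0], [[0, 0, 0], 0], [[0, 0, 0], 0], [[0, 0, 0], 0], [[0, 0, 0], 0]], gripper=0.5)

```text
clock: 13.28
tool_pos: [0.4617, -0.2345, 0.1641]
orientation: [180.0, 0.0, 4.9]
force: [-0.4, 0.2, -0.5]
opening: 0.0417
gripper_force: 0.0
```

Emit:
send_rows(deltas=[[[0, 0, -0.005], 0], [[0, 0, -0.02], 0], [[0, 0, -0.06], 0], [[0, 0, -0.09], 0], [[0, 0, -0.09], 0]])

```text
clock: 13.7
tool_pos: [0.464, -0.2352, 0.2414]
orientation: [179.8, -0.4, 5.0]
force: [0.7, 0.4, 0.5]
opening: 0.0441
gripper_force: 0.0
```

Emit:
send_rows(deltas=[[[-0.01, 0.05, 0], 0], [[-0.02, 0.08, 0], 0], [[-0.02, 0.08, 0], 0], [[-0.02, 0.08, 0], 0], [[-0.02, 0.08, 0], 0]], gripper=0)

```text
clock: 14.12
tool_pos: [0.4511, -0.2995, 0.236]
orientation: [-180.0, 0.0, 4.9]
force: [-0.9, -0.4, -0.2]
opening: 0.0162
gripper_force: 0.0
```

```bash
python3 - <<'E'
from h import *
s=ctrl.snapshot('wrist'); save(s,'w5.png',k=1.4); o=ctrl.get_obs(); print(o['tool_pos'],o['orientation'],o['force'])
for n in 'burr','plunger_top','plunger': print(n,[(round(d['conf'],2),(np.array(d['xy'])*[560,420]*1.4).round(),ray(s,np.array(d['xy'])*[560,420],.116).round(4)) for d in ctrl.boxes_of(s,n)])
E
```

```text
[ 0.45119132 -0.29925511  0.23613922] [-1.79993816e+02  2.35359336e-05  4.93157848e+00] [ 0.03450343 -0.22188855 -0.14686364]
burr []
plunger_top []
plunger [(0.62, array([481., 327.]), array([ 0.4463, -0.3454,  0.116 ]))]
```

View pics/w5.png

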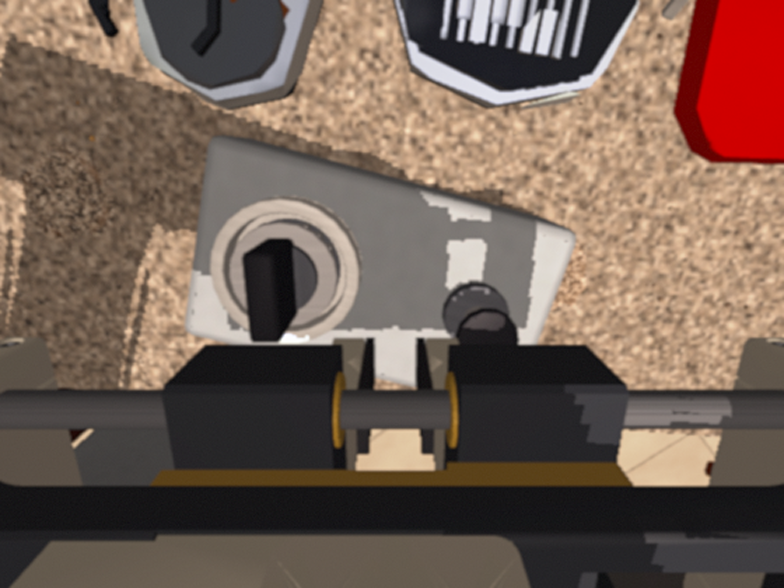

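The burr sits in the collar at (285,265). The cap spans columns 458–517 with its top edge at row 307.

```bash
python3 - <<'E'
from h import *
from scipy.optimize import fsolve
s=ctrl.snapshot('wrist'); q=np.linspace(0,2*np.pi,400)
def f(c):
    p=proj(s,np.c_[c[0]+.017*np.cos(q),c[1]+.017*np.sin(q),0*q+.116])*1.4
    return [p[:,1].min()-307,(p[:,0].min()+p[:,0].max())/2-487.5]
c=fsolve(f,[.44,-.345]); p=proj(s,np.c_[c[0]+.017*np.cos(q),c[1]+.017*np.sin(q),0*q+.116])*1.4
T=ctrl.get_obs()['tool_pos']; print(c,p.min(0),p.max(0),c-T[:2])
d=c-T[:2]; y=np.radians(4.93); print('share x,y',(d@[np.cos(y),np.sin(y)])/.8,(d@[np.sin(y),-np.cos(y)])/.8)
E
```

```text
[ 0.44154532 -0.34887201] [455.52443132 307.        ] [519.47556868 365.95858645] [-0.00988787 -0.04984452]
share x,y -0.01766856747903874 0.06101296000632285
```

Emit:
send_rows(deltas=[[[-0.01, 0.03, 0], 0], [[-0.018, 0.059, 0], 0], [[-0.018, 0.059, 0.02], 0], [[-0.018, 0.059, 0.05], 0], [[-0.018, 0.059, 0.055], 0]])

```text
clock: 14.78
tool_pos: [0.4394, -0.347, 0.1889]
orientation: [-179.8, 0.2, 4.9]
force: [-1.7, 0.5, -1.7]
opening: 0.0005
gripper_force: 0.0
```

Emit:
send_rows(deltas=[[[0, 0, 0.005], 0], [[0, 0, 0.012], 0], [[0, 0, 0.02], 0], [[0, 0, 0.026], 0], [[0, 0, 0.03], 0]])

```text
clock: 15.2
tool_pos: [0.4417, -0.3478, 0.1688]
orientation: [179.9, -0.1, 5.0]
force: [-1.3, 1.8, 7.6]
opening: 0.0004
gripper_force: 3.5
```

Emit:
send_rows(deltas=[[[0, 0, 0.002], 0], [[0, 0, 0.004], 0], [[0, 0, 0.006], 0], [[0, 0, 0.006], 0], [[0, 0, 0.006], 0]])

```text
clock: 15.62
tool_pos: [0.4417, -0.3479, 0.1645]
orientation: [179.9, -0.1, 5.0]
force: [-0.4, 2.0, 8.0]
opening: 0.0003
gripper_force: 3.8
```

Emit:
send_rows(deltas=[[[0, 0, 0.002], 0], [[0, 0, 0.003], 0], [[0, 0, 0.004], 0], [[0, 0, 0.004], 0], [[0, 0, 0.004], 0]])

```text
clock: 16.03
tool_pos: [0.4417, -0.3479, 0.1618]
orientation: [179.9, -0.1, 5.0]
force: [-1.1, 3.6, 12.8]
opening: 0.0004
gripper_force: 5.8
```

Emit:
send_rows(deltas=[[[0, 0, 0], 0], [[0, 0, 0], 0], [[0, 0, 0], 0], [[0, 0, 0], 0], [[0, 0, 0], 0]])

```text
clock: 16.45
tool_pos: [0.4417, -0.3479, 0.1619]
orientation: [179.9, -0.1, 5.0]
force: [-1.9, 3.7, 12.3]
opening: 0.0005
gripper_force: 5.8
```

Emit:
send_rows(deltas=[[[0, 0, 0.001], 0], [[0, 0, 0.002], 0], [[0, 0, 0.002], 0], [[0, 0, 0.002], 0], [[0, 0, 0.002], 0]])

```text
clock: 16.87
tool_pos: [0.4417, -0.3479, 0.1617]
orientation: [179.9, -0.1, 5.0]
force: [-5.3, 8.1, 24.4]
opening: 0.0004
gripper_force: 12.1
```

Emit:
send_rows(deltas=[[[0, 0, -0.01], 0], [[0, 0, -0.03], 0], [[0, 0, -0.07], 0], [[0, 0, -0.12], 0], [[0, 0, -0.17], 0]])

```text
clock: 17.28
tool_pos: [0.4405, -0.3475, 0.2958]
orientation: [-180.0, 0.1, 5.0]
force: [2.0, -0.4, -0.2]
opening: 0.0006
gripper_force: 0.0
```

Emit:
send_rows(deltas=[[[0, -0.05, -0.05], 0], [[0, -0.1, -0.09], 0], [[0, -0.15, -0.09], 0], [[0, -0.2, -0.09], 0], [[0, -0.25, -0.09], 0]], gripper=1)

```text
clock: 17.7
tool_pos: [0.4248, -0.1624, 0.3677]
orientation: [180.0, -0.2, 4.9]
force: [0.8, 0.2, -0.6]
opening: 0.0284
gripper_force: 0.0
```

Emit:
send_rows(deltas=[[[0, -0.05, 0], 0], [[0, -0.1, 0], 0], [[0, -0.15, 0], 0], [[0, -0.2, 0], 0], [[0, -0.23, 0], 0]])

```text
clock: 18.12
tool_pos: [0.4085, 0.0223, 0.3667]
orientation: [-179.9, -0.1, 5.0]
force: [1.1, -0.7, 0.3]
opening: 0.0618
gripper_force: 0.0
```

```bash
python3 - <<'E'
from h import *
s=ctrl.snapshot('wrist'); save(s,'w6.png',k=1.4); o=ctrl.get_obs(); print(o['tool_pos'],o['orientation'],o['force'])
for n in 'cup0','cup0_eye','rack','hook0','burr': print(n,[(round(d['conf'],2),(np.array(d['xy'])*[560,420]*1.4).round(),ray(s,np.array(d['xy'])*[560,420],.04).round(4)) for d in ctrl.boxes_of(s,n)])
E
```

```text
[0.40874073 0.0241745  0.36671308] [-1.79881182e+02 -1.27886434e-01  5.08131961e+00] [0.03174963 2.30104952 0.62651535]
cup0 [(0.65, array([332., 221.]), array([0.4216, 0.0852, 0.04  ])), (0.61, array([340.,  97.]), array([0.5326, 0.0834, 0.04  ]))]
cup0_eye [(0.71, array([341.,  97.]), array([0.5327, 0.0823, 0.04  ]))]
rack [(0.67, array([172.,  25.]), array([0.577 , 0.2295, 0.04  ]))]
hook0 [(0.65, array([169.,  23.]), array([0.5787, 0.2326, 0.04  ]))]
burr [(0.8, array([706., 217.]), array([ 0.4566, -0.2746,  0.04  ]))]
```

View pics/w6.png

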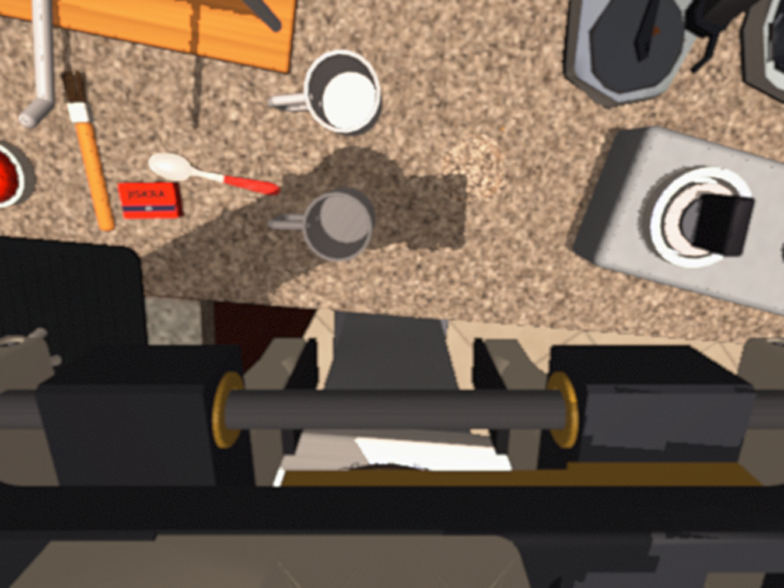

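The wrist view shows near cup A with its rim around (338,224) and handle tip at (270,222), and far cup B with its rim at (342,92) and handle tip at (268,102). The burr is seated and the plunger is done. Next I'll look at the rack from above.

Emit:
send_rows(deltas=[[[0.01, -0.03, -0.03], 0], [[0.03, -0.07, -0.06], 0], [[0.05, -0.11, -0.08], 0], [[0.07, -0.15, -0.1], 0], [[0.08, -0.19, -0.1], 0]])

```text
clock: 18.83
tool_pos: [0.4623, 0.1772, 0.4493]
orientation: [-179.9, -0.3, 4.8]
force: [1.4, 0.1, -0.1]
opening: 0.0876
gripper_force: 0.0
```

Emit:
send_rows(deltas=[[[0.01, -0.04, 0], 0], [[0.03, -0.08, 0], 0], [[0.05, -0.12, 0], 0], [[0.06, -0.14, 0], 0], [[0.06, -0.14, 0], 0]])

```text
clock: 19.25
tool_pos: [0.4999, 0.2942, 0.4438]
orientation: [179.9, 0.1, 4.9]
force: [-0.2, 0.5, -0.9]
opening: 0.0877
gripper_force: 0.0
```

```bash
python3 - <<'E'
from h import *
import pickle
s=ctrl.snapshot('wrist'); save(s,'w7.png',k=1.4); pickle.dump({k:s[k] for k in s},open('w7.pkl','wb')); o=ctrl.get_obs(); print(o['tool_pos'],o['orientation'],o['force'],o['joint_pos'])
E
```

```text
[0.49935216 0.29262907 0.44432857] [1.79879675e+02 1.33096688e-01 4.88472864e+00] [ 1.17191213 -0.887573    0.1082628 ] [ 4.97191981e+01  8.12201009e+00  3.47379265e+00 -8.53911865e-03
 -8.55310039e+01  4.51663490e+01]
```

View pics/w7.png

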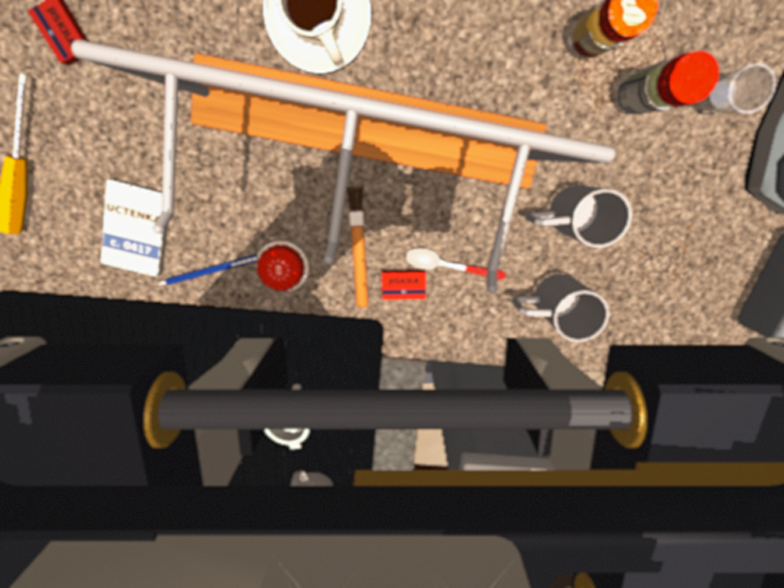

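The view shows the rail from (76,47) to (611,155). The prong roots are at (171,73), (352,108) and (525,145), and the tips at (160,222), (331,260) and (492,288). The cup rims are at (601,217) and (580,308).

```bash
python3 - <<'E'
from h import *
import pickle
from scipy.optimize import least_squares
s=pickle.load(open('w7.pkl','rb'))
L=[];P=[]
for u,y in zip([(171,73),(352,108),(525,145)],(.125,0,-.125)): L.append([0,y,.21]);P.append(u)
for u,y in zip([(160,222),(331,260),(492,288)],(.125,0,-.125)): L.append([-.112,y,.221]);P.append(u)
L=np.array(L);P=np.array(P)/1.4-.3
def X(p,L):
    c,n=np.cos(p[2]),np.sin(p[2]); return np.c_[p[0]+c*L[:,0]-n*L[:,1],p[1]+n*L[:,0]+c*L[:,1],L[:,2]]
f=lambda p:(proj(s,X(p,L))-P).ravel()
r=least_squares(f,[.6,.33,-.12]);print('rack',r.x,np.degrees(r.x[2]),(r.fun*1.4).round(1))
H=X(r.x,np.array([[-.07,y,.214] for y in(.125,0,-.125)]));print('hooks',H)
print('tips',X(r.x,np.array([[-.112,y,.22] for y in(.125,0,-.125)])))
for n,u,h in [('A',(580,308),(518,303)),('B',(601,217),(528,213))]:
    W=lambda u:(u[0]/1.4-.3,u[1]/1.4-.3)
    c=ray(s,W(u),.08);t=ray(s,W(h),.066);print(n,c,t,np.linalg.norm((t-c)[:2]),np.degrees(np.arctan2(*(t-c)[1::-1]))-90)
s=ctrl.snapshot('wrist')
for d in ctrl.cut_out(s,'cup0'):
    ys,xs=np.nonzero(d['pixels']);print(d['conf'],xs.min()*1.4,xs.max()*1.4,ys.min()*1.4,ys.max()*1.4)
pickle.dump(r.x,open('rack.pkl','wb'))
E
```

```text
rack [ 0.60896401  0.33238034 -0.10542371] -6.0403338021250335 [ 1.9 -5.5  1.9 -2.9  1.4 -4.1 -1.   8.6 -2.7  2.  -1.9  4.1]
hooks [[0.55250622 0.46405234 0.214     ]
 [0.53935265 0.33974633 0.214     ]
 [0.52619908 0.21544033 0.214     ]]
tips [[0.5107394  0.46847194 0.22      ]
 [0.49758583 0.34416593 0.22      ]
 [0.48443226 0.21985992 0.22      ]]
A [0.43243617 0.07984832 0.08      ] [0.42794985 0.14552662 0.066     ] 0.06583135325963439 3.9076625136156196
B [0.53455233 0.07913318 0.08      ] [0.53072947 0.15205279 0.066     ] 0.07301974829744817 3.001022413882211
0.9 510.99999999999994 604.8 273.0 340.2
0.73 523.6 628.5999999999999 184.79999999999998 244.99999999999997
```

Emit:
send_rows(deltas=[[[-0.0205, 0.0465, 0], 0], [[-0.041, 0.093, 0], 0], [[-0.0615, 0.1395, 0], 0], [[-0.082, 0.186, 0], 0], [[-0.1025, 0.2325, 0], 0]])

```text
clock: 19.82
tool_pos: [0.4309, 0.0967, 0.4467]
orientation: [-180.0, -0.1, 4.9]
force: [0.0, -1.5, 0.2]
opening: 0.0875
gripper_force: 0.0
```

Emit:
send_rows(deltas=[[[-0.011, 0.025, 0], 0.079], [[-0.011, 0.025, 0], 0.158], [[-0.011, 0.025, 0], 0.237], [[-0.011, 0.025, 0], 0.316], [[-0.011, 0.025, 0], 0.395]])

```text
clock: 20.23
tool_pos: [0.4246, 0.0773, 0.447]
orientation: [-179.9, -0.1, -31.1]
force: [0.8, 0.3, -0.4]
opening: 0.0876
gripper_force: 0.0
```

Emit:
send_rows(deltas=[[[0, 0, 0.03], 0.079], [[0, 0, 0.07], 0.158], [[0, 0, 0.11], 0.237], [[0, 0, 0.15], 0.316], [[0, 0, 0.16], 0.395]])

```text
clock: 20.65
tool_pos: [0.4228, 0.0768, 0.3141]
orientation: [179.7, 0.0, -66.7]
force: [-1.7, -0.4, 0.6]
opening: 0.0877
gripper_force: 0.0
```

Emit:
send_rows(deltas=[[[0, 0, 0.04], 0.07], [[0, 0, 0.08], 0.14], [[0, 0, 0.1], 0.208], [[0, 0, 0.1], 0.208], [[0, 0, 0.1], 0.208]])

```text
clock: 21.07
tool_pos: [0.4252, 0.0781, 0.2387]
orientation: [180.0, -0.0, -84.8]
force: [0.7, -0.4, 0.2]
opening: 0.0876
gripper_force: 0.0
```

```bash
python3 - <<'E'
from h import *
s=ctrl.snapshot('wrist'); save(s,'w8.png',k=1.4); o=ctrl.get_obs(); print(o['tool_pos'],o['orientation'],o['joint_pos'])
for c in (s,ctrl.snapshot('side')):
  for d in ctrl.cut_out(c,'cup0'):
    ys,xs=np.nonzero(d['pixels']);print(d['conf'],xs.min(),xs.max(),ys.min(),ys.max(),ray(c,np.array(d['xy'])*[560,420],.04))
E
```

```text
[0.42581931 0.07864963 0.23960549] [-1.79894358e+02  2.09975705e-02 -8.47042224e+01] [ 3.67859205e+01 -3.71197292e-01 -3.27795502e+01  4.42037552e-02
 -5.74906024e+01 -3.15138861e+01]
0.89 118 210 149 244 [0.53818741 0.08508798 0.04      ]
0.63 249 321 157 265 [0.42369102 0.0845217  0.04      ]
0.37 93 163 216 274 [0.57264276 0.1378965  0.04      ]
0.95 308 324 235 264 [0.42194433 0.08009826 0.04      ]
0.63 275 293 232 261 [0.52327604 0.08440915 0.04      ]
```

View pics/w8.png

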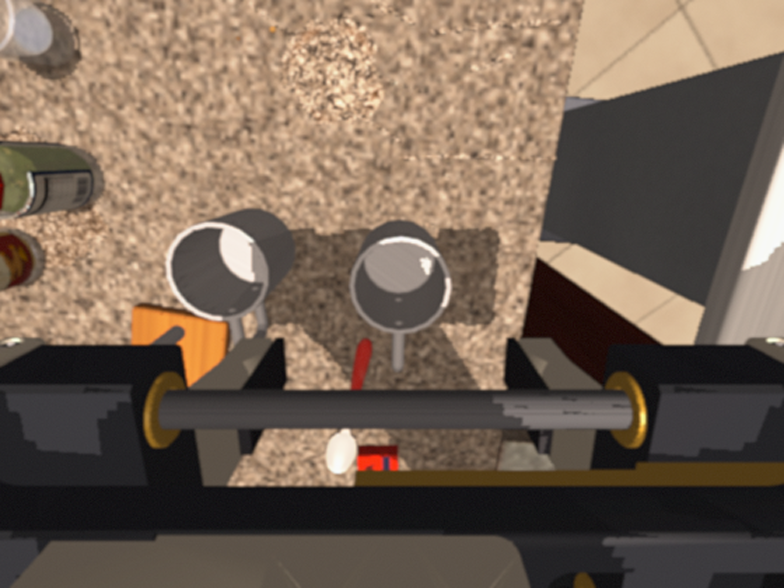

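The wrist view shows cup A's rim centred at (400,284) with its handle straight down, in line with the tool. Cup B's rim is at (218,270).

```bash
python3 - <<'E'
from h import *
s=ctrl.snapshot('wrist');T=ctrl.get_obs()['tool_pos']
W=lambda u:(u[0]/1.4-.3,u[1]/1.4-.3)
for n,u,h in [('A',(400.5,284),(397,366)),('B',(218,270),(236,336))]:
    c=ray(s,W(u),.08);t=ray(s,W(h),.068);print(n,c,t,np.linalg.norm((t-c)[:2]),np.degrees(np.arctan2(*(t-c)[1::-1]))-90)
    y=np.radians(-84.7);d=(c-T)[:2];print((d@[np.cos(y),np.sin(y)])/.8,(d@[np.sin(y),-np.cos(y)])/.8)
E
```

```text
A [0.42356775 0.07597823 0.08      ] [0.42000253 0.13722189 0.068     ] 0.061347345261648936 3.3316376825836187
0.003902344121167547 0.003313648219519508
B [0.53394468 0.07731799 0.08      ] [0.52809698 0.1252     0.068     ] 0.04823777426955382 6.96289718894171
0.014979284689294423 -0.13422233633453984
```

Emit:
send_rows(deltas=[[[0.003, 0.003, 0.01], 0], [[0.003, 0.003, 0.05], 0], [[0.003, 0.003, 0.1], 0], [[0.003, 0.003, 0.14], 0], [[0.003, 0.003, 0.16], 0]])

```text
clock: 21.73
tool_pos: [0.4213, 0.0754, 0.107]
orientation: [179.8, -0.1, -84.9]
force: [-0.9, -0.8, 0.3]
opening: 0.0881
gripper_force: 0.0
```

Emit:
send_rows(deltas=[[[0, 0, 0], 0], [[0, 0, 0], 0], [[0, 0, 0], 0], [[0, 0, 0], 0], [[0, 0, 0], 0]], gripper=0.4)

```text
clock: 22.15
tool_pos: [0.4236, 0.0769, 0.1114]
orientation: [-179.9, 0.1, -84.9]
force: [-1.7, -0.3, 1.3]
opening: 0.0605
gripper_force: 30.4
```

Emit:
send_rows(deltas=[[[0, 0, 0], 0], [[0, 0, 0], 0], [[0, 0, 0], 0], [[0, 0, 0], 0], [[0, 0, 0], 0]])

```text
clock: 22.57
tool_pos: [0.4236, 0.0768, 0.1114]
orientation: [-179.9, 0.1, -84.9]
force: [-2.8, 0.0, 6.6]
opening: 0.0602
gripper_force: 30.0
```

Emit:
send_rows(deltas=[[[0, 0, -0.02], 0], [[0, 0, -0.07], 0], [[0, 0, -0.12], 0], [[0, 0, -0.17], 0], [[0, 0, -0.22], 0]])

```text
clock: 22.98
tool_pos: [0.4225, 0.0761, 0.2887]
orientation: [-180.0, 0.0, -84.9]
force: [1.2, 0.9, -1.3]
opening: 0.0602
gripper_force: 30.0
```

Emit:
send_rows(deltas=[[[0, 0, -0.05], 0.02], [[0, 0, -0.09], 0.05], [[-0.04, -0.01, -0.09], 0.08], [[-0.085, -0.02, -0.09], 0.114], [[-0.13, -0.03, -0.09], 0.114]])

```text
clock: 23.4
tool_pos: [0.4375, 0.183, 0.3597]
orientation: [-179.9, 0.2, -95.4]
force: [1.6, 0.5, -2.2]
opening: 0.0601
gripper_force: 30.0
```

Emit:
send_rows(deltas=[[[-0.045, -0.002, 0], 0], [[-0.09, -0.004, 0], 0], [[-0.13, -0.006, 0], 0], [[-0.154, -0.007, 0], 0], [[-0.154, -0.007, 0], 0]])

```text
clock: 23.82
tool_pos: [0.4545, 0.3077, 0.3574]
orientation: [180.0, -0.0, -95.0]
force: [0.9, 0.2, -1.3]
opening: 0.06
gripper_force: 30.0
```

Emit:
send_rows(deltas=[[[0, 0, 0], 0], [[0, 0, 0], 0], [[0, 0, 0], 0], [[0, 0, 0], 0], [[0, 0, 0], 0]])

```text
clock: 24.23
tool_pos: [0.4544, 0.3037, 0.3586]
orientation: [-180.0, 0.0, -95.2]
force: [0.6, -0.4, -3.1]
opening: 0.0597
gripper_force: 30.0
```

Emit:
send_rows(deltas=[[[0, 0, 0.03], 0], [[0, 0, 0.06], 0], [[0, 0, 0.085], 0], [[0, 0, 0.0965], 0], [[0, 0, 0.0965], 0]])

```text
clock: 24.65
tool_pos: [0.4538, 0.3034, 0.2791]
orientation: [179.9, -0.2, -95.2]
force: [-0.4, -0.6, -1.9]
opening: 0.0602
gripper_force: 30.0
```

```bash
python3 - <<'E'
from h import *
import pickle
p=pickle.load(open('rack.pkl','rb'));c,n=np.cos(p[2]),np.sin(p[2])
X=lambda L:np.array([[p[0]+c*x-n*y,p[1]+n*x+c*y,z] for x,y,z in L])
o=ctrl.get_obs();T=o['tool_pos'];print(T,o['orientation'])
a=np.radians(o['orientation'][2]+89.2);M=np.array([[np.cos(a),-np.sin(a)],[np.sin(a),np.cos(a)]])
C=lambda y,z:[*(T[:2]+M@[0,y]),T[2]-.1114+z]
out=[]
for nm,box in [('side',None),('top',None)]:
    s=ctrl.snapshot(nm);im=s['color'][:,:,::-1].copy()
    f=4; u=proj(s,[C(.03,.04)])[0].astype(int); b=[u[0]-48,u[1]-60]; 
    im=cv2.resize(im[b[1]:b[1]+120,b[0]:b[0]+96],None,fx=f,fy=f,interpolation=cv2.INTER_CUBIC)
    for pts,col in [([C(y,z) for y,z in [(.031,.024),(.058,.024),(.058,.064),(.031,.064),(.031,.024)]],(0,0,255)),
                    (X([(0,0,.21),(-.1,0,.21),(-.112,0,.222)]),(0,255,0)),(X([(0,-.125,.21),(-.1,-.125,.21),(-.112,-.125,.222)]),(0,255,0))]:
        q=(((proj(s,np.array(pts))-b)*f)).astype(int); cv2.polylines(im,[q.reshape(-1,1,2)],False,col,1)
    out.append(im)
cv2.imwrite('pics/h1.png',np.hstack(out))
E
```

```text
[0.4537637  0.30338979 0.27908517] [ 1.79871049e+02 -1.61918915e-01 -9.51816919e+01]
```

View pics/h1.png

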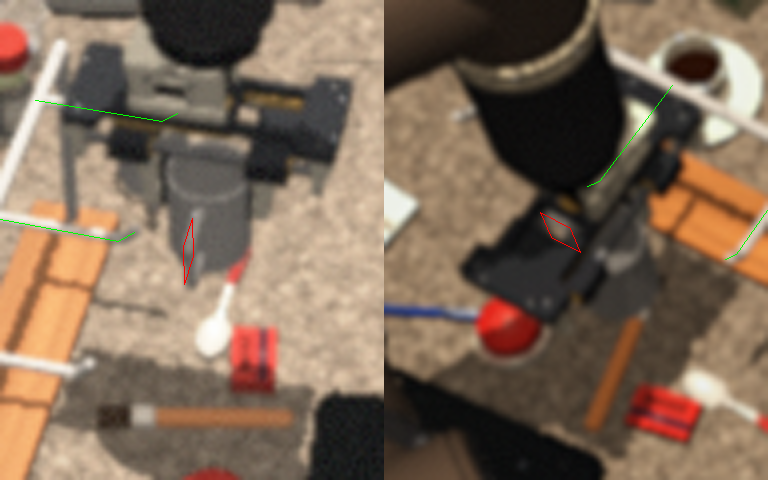

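The overlays line up in both views: the handle opening is at (188,250) in the side view and (560,232) in the top view, on the extension of the middle prong. Sliding it on.

Emit:
send_rows(deltas=[[[0, -0.02, 0], 0], [[0, -0.04, 0], 0], [[0, -0.06, 0], 0], [[0, -0.08, 0], 0], [[0, -0.095, 0], 0]])

```text
clock: 25.17
tool_pos: [0.5319, 0.298, 0.2828]
orientation: [-179.9, 0.1, -95.1]
force: [-0.2, 0.7, -2.9]
opening: 0.0598
gripper_force: 30.0
```

Emit:
send_rows(deltas=[[[0, 0, 0], 0], [[0, 0, 0.005], 0], [[0, 0, 0.01], 0], [[0, 0, 0.015], 0], [[0, 0, 0.018], 0]])

```text
clock: 25.58
tool_pos: [0.5294, 0.2976, 0.266]
orientation: [180.0, -0.0, -95.1]
force: [0.7, 0.3, -2.7]
opening: 0.06
gripper_force: 30.0
```

Emit:
send_rows(deltas=[[[0, 0, 0.002], 0], [[0, 0, 0.004], 0], [[0, 0, 0.004], 0], [[0, 0, 0.004], 0], [[0, 0, 0.004], 0]])

```text
clock: 26.0
tool_pos: [0.5301, 0.2977, 0.2636]
orientation: [-180.0, 0.0, -95.1]
force: [-0.0, -0.7, -2.8]
opening: 0.0599
gripper_force: 30.0
```

Emit:
send_rows(deltas=[[[0, 0, 0.001], 0], [[0, 0, 0.002], 0], [[0, 0, 0.003], 0], [[0, 0, 0.003], 0], [[0, 0, 0.003], 0]])

```text
clock: 26.42
tool_pos: [0.5302, 0.2977, 0.2613]
orientation: [-180.0, 0.0, -95.1]
force: [0.1, -0.5, 0.1]
opening: 0.0601
gripper_force: 30.0
```

Emit:
send_rows(deltas=[[[0, 0, 0.001], 0], [[0, 0, 0.002], 0], [[0, 0, 0.002], 0], [[0, 0, 0.002], 0], [[0, 0, 0.002], 0]])

```text
clock: 26.83
tool_pos: [0.5304, 0.2977, 0.2602]
orientation: [-179.9, 0.0, -95.1]
force: [-1.1, -0.6, 5.2]
opening: 0.0599
gripper_force: 30.0
```

The wrist now reads 5 N upward, so the prong carries the cup. Releasing part way.

Emit:
send_rows(deltas=[[[0, 0, 0], 0], [[0, 0, 0], 0], [[0, 0, 0], 0], [[0, 0, 0], 0], [[0, 0, 0], 0]], gripper=0.8)

```text
clock: 27.25
tool_pos: [0.5301, 0.2977, 0.2591]
orientation: [180.0, -0.0, -95.1]
force: [-0.7, 0.1, 0.5]
opening: 0.07
gripper_force: 0.0
```

Emit:
send_rows(deltas=[[[0, 0, 0], 0], [[0, 0, 0], 0], [[0, 0, 0], 0], [[0, 0, 0], 0], [[0, 0, 0], 0]])

```text
clock: 27.67
tool_pos: [0.5301, 0.2977, 0.2594]
orientation: [-180.0, 0.0, -95.1]
force: [0.8, -0.8, 1.2]
opening: 0.0707
gripper_force: 0.0
```

Emit:
send_rows(deltas=[[[0, 0, -0.005], 0], [[0, 0, -0.02], 0], [[0, 0, -0.05], 0], [[0, 0, -0.09], 0], [[0, 0, -0.13], 0]])

```text
clock: 28.08
tool_pos: [0.5298, 0.2973, 0.3644]
orientation: [180.0, -0.1, -95.1]
force: [0.9, 0.5, -0.7]
opening: 0.07
gripper_force: 0.0
```

```bash
python3 - <<'E'
from h import *
o=ctrl.get_obs();print(o['tool_pos'],o['force'])
for nm in ('side','top'):
    s=ctrl.snapshot(nm); save(s,f'a_{nm}.png',k=1.4)
    print(nm,'hook1',proj(s,[[.5394,.3397,.214]]).round())
    for d in ctrl.cut_out(s,'cup0'):
        ys,xs=np.nonzero(d['pixels']);print(d['conf'],xs.min(),xs.max(),ys.min(),ys.max(),d['pixels'].sum(),ray(s,np.array(d['xy'])*[560,420],.04).round(3))
    print([(d['conf'],np.array(d['xy'])*[560,420]) for d in ctrl.boxes_of(s,'burr')])
E
```

```text
[0.52984539 0.29731581 0.36439383] [ 0.93001288  0.47955615 -0.69093724]
side hook1 [[266. 268.]]
0.94 259 284 260 289 541 [0.555 0.218 0.04 ]
0.81 275 292 232 260 368 [0.539 0.091 0.04 ]
[(0.5, array([311.192, 183.582]))]
top hook1 [[202. 173.]]
0.92 186 217 175 196 400 [0.57  0.383 0.04 ]
0.71 261 290 217 242 519 [0.535 0.092 0.04 ]
[(0.88, array([360.976, 283.08 ])), (0.47, array([381.528, 298.998])), (0.33, array([204.904, 187.11 ]))]
```

Emit:
send_rows(deltas=[[[0.05, -0.006, 0], 0], [[0.1, -0.012, 0], -0.03], [[0.15, -0.018, 0], -0.06], [[0.2, -0.023, 0], -0.09], [[0.25, -0.027, 0], -0.112]], gripper=1)

```text
clock: 28.8
tool_pos: [0.533, 0.0947, 0.3621]
orientation: [179.9, -0.0, -84.9]
force: [1.6, -0.1, -0.4]
opening: 0.0876
gripper_force: 0.0
```

Emit:
send_rows(deltas=[[[0.022, 0, 0.01], 0], [[0.022, 0, 0.05], 0], [[0.022, 0, 0.1], 0], [[0.022, 0, 0.14], 0], [[0.022, 0, 0.155], 0]])

```text
clock: 29.22
tool_pos: [0.5323, 0.0776, 0.2336]
orientation: [179.5, -0.1, -85.2]
force: [-0.7, -0.1, -1.2]
opening: 0.0875
gripper_force: 0.0
```

```bash
python3 - <<'E'
from h import *
s=ctrl.snapshot('wrist'); o=ctrl.get_obs(); print(o['tool_pos'],o['orientation'],o['opening'])
# composite: wrist picture plus side crop of the hung cup
a=cv2.resize(s['color'][120:270,150:400,::-1],None,fx=2,fy=2,interpolation=cv2.INTER_CUBIC)
d=ctrl.snapshot('side')['color'][225:325,200:330,::-1]
d=cv2.resize(d,(300,231),interpolation=cv2.INTER_CUBIC)
im=np.zeros((300,800,3),np.uint8); im[:,:500]=a; im[:231,500:]=d
cv2.imwrite('pics/b1.png',im)
E
```

```text
[0.53218115 0.07761095 0.23296927] [ 1.79454045e+02 -1.49039807e-01 -8.51405338e+01] 0.08733411604438222
```

View pics/b1.png

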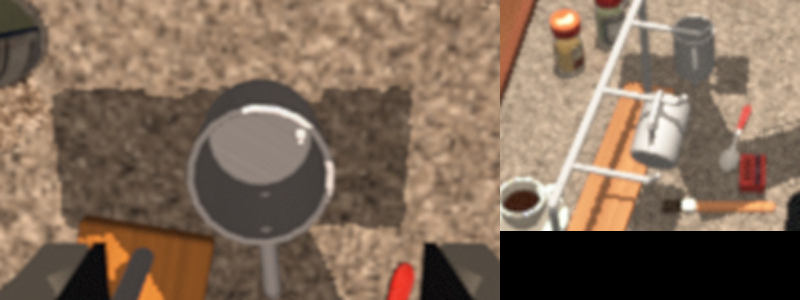

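The left panel shows cup B's rim at (262,173) with its handle nearly straight down to (272,293). The right panel shows cup A hanging on the middle hook.

```bash
python3 - <<'E'
from h import *
s=ctrl.snapshot('wrist');o=ctrl.get_obs();T=o['tool_pos'];print(T,o['orientation'])
W=lambda u:(150+u[0]/2-.2,120+u[1]/2-.2)
c=ray(s,W((262,173)),.08);t=ray(s,W((272,293)),.068);t0=ray(s,W((267.5,250)),.068);print(c,t,[np.degrees(np.arctan2(*v[1::-1]))-90 for v in (t-c,t-t0)])
y=np.radians(o['orientation'][2]);d=(c-T)[:2];print((d@[np.cos(y),np.sin(y)])/.8,(d@[np.sin(y),-np.cos(y)])/.8)
E
```

```text
[0.53457529 0.07853918 0.23790518] [ 1.79800078e+02 -1.00788782e-01 -8.50613551e+01]
[0.53333292 0.0763721  0.08      ] [0.52336409 0.13805627 0.068     ] [np.float64(9.180245711951343), np.float64(10.494073805285595)]
0.002565103507758646 0.0017804059472230093
```

Emit:
send_rows(deltas=[[[0.002, 0.002, 0.01], -0.045], [[0.002, 0.002, 0.05], -0.045], [[0.002, 0.002, 0.1], -0.045], [[0.002, 0.002, 0.14], -0.045], [[0.002, 0.002, 0.158], -0.045]])

```text
clock: 29.78
tool_pos: [0.5328, 0.077, 0.1106]
orientation: [179.9, -0.0, -81.0]
force: [-1.0, -0.6, 1.0]
opening: 0.0871
gripper_force: 0.0
```

Emit:
send_rows(deltas=[[[0, 0, 0], 0], [[0, 0, 0], 0], [[0, 0, 0], 0], [[0, 0, 0], 0], [[0, 0, 0], 0]], gripper=0.4)

```text
clock: 30.2
tool_pos: [0.5344, 0.0776, 0.1147]
orientation: [-179.9, 0.0, -81.0]
force: [-2.0, -0.9, 5.2]
opening: 0.0602
gripper_force: 30.6
```

Emit:
send_rows(deltas=[[[0, 0, 0], 0], [[0, 0, 0], 0], [[0, 0, 0], 0], [[0, 0, 0], 0], [[0, 0, 0], 0]])

```text
clock: 30.62
tool_pos: [0.5344, 0.0776, 0.1147]
orientation: [-179.9, 0.0, -81.0]
force: [-3.1, 0.7, 7.6]
opening: 0.0601
gripper_force: 30.0
```

Emit:
send_rows(deltas=[[[0, 0, -0.02], 0], [[0, 0, -0.07], 0], [[0, 0, -0.12], 0], [[0, 0, -0.17], 0], [[0, 0, -0.22], 0]])

```text
clock: 31.03
tool_pos: [0.5332, 0.077, 0.2917]
orientation: [-179.9, 0.0, -81.0]
force: [1.0, -0.0, -2.4]
opening: 0.0604
gripper_force: 30.0
```

Emit:
send_rows(deltas=[[[0, 0, -0.05], 0.04], [[0, 0, -0.093], 0.08], [[-0.04, 0.026, -0.093], 0.12], [[-0.08, 0.052, -0.093], 0.167], [[-0.12, 0.078, -0.093], 0.167]])

```text
clock: 31.45
tool_pos: [0.4561, 0.1625, 0.3644]
orientation: [-179.9, 0.1, -96.4]
force: [-0.0, 0.7, -1.6]
opening: 0.0601
gripper_force: 30.0
```

Emit:
send_rows(deltas=[[[-0.01, 0.011, 0], 0], [[-0.02, 0.022, 0], 0], [[-0.02, 0.022, 0], 0], [[-0.02, 0.022, 0], 0], [[-0.02, 0.022, 0], 0]])

```text
clock: 31.87
tool_pos: [0.4414, 0.1798, 0.3637]
orientation: [-180.0, 0.0, -96.0]
force: [0.7, -0.4, -1.6]
opening: 0.06
gripper_force: 30.0
```

Emit:
send_rows(deltas=[[[0, 0, 0.03], 0], [[0, 0, 0.06], 0], [[0, 0, 0.085], 0], [[0, 0, 0.1], 0], [[0, 0, 0.1], 0]])

```text
clock: 32.28
tool_pos: [0.4407, 0.1785, 0.2806]
orientation: [179.8, -0.2, -96.2]
force: [0.3, -0.5, -1.3]
opening: 0.06
gripper_force: 30.0
```

Emit:
send_rows(deltas=[[[0, -0.02, 0], 0], [[0, -0.04, 0], 0], [[0, -0.06, 0], 0], [[0, -0.08, 0], 0], [[0, -0.094, 0], 0]])

```text
clock: 32.7
tool_pos: [0.518, 0.1717, 0.2842]
orientation: [-179.9, 0.0, -96.1]
force: [-0.3, 0.9, -1.8]
opening: 0.0602
gripper_force: 30.0
```

Emit:
send_rows(deltas=[[[0, 0, 0], 0], [[0, 0, 0.005], 0], [[0, 0, 0.01], 0], [[0, 0, 0.015], 0], [[0, 0, 0.019], 0]])

```text
clock: 33.12
tool_pos: [0.5154, 0.1721, 0.2678]
orientation: [180.0, -0.0, -96.0]
force: [-0.5, 0.1, -1.8]
opening: 0.0601
gripper_force: 30.0
```

Emit:
send_rows(deltas=[[[0, 0, 0.001], 0], [[0, 0, 0.002], 0], [[0, 0, 0.004], 0], [[0, 0, 0.004], 0], [[0, 0, 0.004], 0]])

```text
clock: 33.53
tool_pos: [0.5161, 0.1723, 0.265]
orientation: [-180.0, 0.0, -96.0]
force: [-0.3, 0.2, -1.7]
opening: 0.0599
gripper_force: 30.0
```

Emit:
send_rows(deltas=[[[0, 0, 0.001], 0], [[0, 0, 0.002], 0], [[0, 0, 0.003], 0], [[0, 0, 0.003], 0], [[0, 0, 0.003], 0]])

```text
clock: 33.95
tool_pos: [0.5163, 0.1722, 0.2634]
orientation: [-179.9, 0.0, -96.0]
force: [-2.0, -0.7, 5.0]
opening: 0.0601
gripper_force: 30.0
```

Emit:
send_rows(deltas=[[[0, 0, 0.001], 0], [[0, 0, 0.002], 0], [[0, 0, 0.002], 0], [[0, 0, 0.002], 0], [[0, 0, 0.002], 0]])

```text
clock: 34.37
tool_pos: [0.5161, 0.1721, 0.2617]
orientation: [-180.0, 0.0, -96.0]
force: [-3.6, -0.5, 5.4]
opening: 0.06
gripper_force: 30.0
```

Contact at the expected height. Releasing and lifting clear.

Emit:
send_rows(deltas=[[[0, 0, 0], 0], [[0, 0, 0], 0], [[0, 0, 0], 0], [[0, 0, 0], 0], [[0, 0, 0], 0]], gripper=0.8)

```text
clock: 34.78
tool_pos: [0.5161, 0.1722, 0.2608]
orientation: [180.0, -0.0, -96.0]
force: [0.3, 0.6, -0.1]
opening: 0.0702
gripper_force: 0.0
```

Emit:
send_rows(deltas=[[[0, 0, 0], 0], [[0, 0, 0], 0], [[0, 0, 0], 0], [[0, 0, 0], 0], [[0, 0, 0], 0]])

```text
clock: 35.2
tool_pos: [0.5161, 0.1722, 0.261]
orientation: [-180.0, -0.0, -96.0]
force: [-0.5, -0.1, 0.1]
opening: 0.0698
gripper_force: 0.0
```

Emit:
send_rows(deltas=[[[0, 0, -0.005], 0], [[0, 0, -0.02], 0], [[0, 0, -0.05], 0], [[0, 0, -0.09], 0], [[0, 0, -0.14], 0]])

```text
clock: 35.62
tool_pos: [0.5152, 0.1717, 0.3727]
orientation: [179.8, -0.1, -96.0]
force: [1.1, 0.7, -0.9]
opening: 0.0704
gripper_force: 0.0
```

Emit:
send_rows(deltas=[[[0, 0.05, -0.03], 0], [[0, 0.1, -0.06], 0], [[0, 0.12, -0.06], 0], [[0, 0.12, -0.06], 0], [[0, 0.12, -0.06], 0]])

```text
clock: 36.03
tool_pos: [0.4198, 0.1824, 0.4225]
orientation: [-179.9, 0.2, -95.9]
force: [0.6, 0.2, 0.8]
opening: 0.0705
gripper_force: 0.0
```

```bash
python3 - <<'E'
from h import *
o=ctrl.get_obs();print(o['tool_pos'],o['force'])
for nm in ('side','top'):
    s=ctrl.snapshot(nm)
    print(nm,'hooks1,2',proj(s,[[.5394,.3397,.214],[.5262,.2154,.214]]).round().tolist())
    for d in ctrl.cut_out(s,'cup0'):
        ys,xs=np.nonzero(d['pixels']);print(round(d['conf'],2),xs.min(),xs.max(),ys.min(),ys.max(),d['pixels'].sum())
    for n in('burr','plunger'): print(n,[(round(d['conf'],2),(np.array(d['xy'])*[560,420]).round()) for d in ctrl.boxes_of(s,n)])
    print('burr expected',proj(s,[[.4595,-.234,.11]]).round())
E
```

```text
[0.41977345 0.18237261 0.42253659] [0.62507037 0.2388691  0.80014906]
side hooks1,2 [[266.0, 268.0], [277.0, 238.0]]
0.78 273 293 229 256 464
0.7 258 282 263 293 525
burr [(0.42, array([317., 175.]))]
plunger []
burr expected [[314. 176.]]
top hooks1,2 [[202.0, 173.0], [236.0, 191.0]]
0.85 223 251 193 214 418
0.49 194 215 182 196 102
burr [(0.88, array([363., 282.])), (0.58, array([250., 194.]))]
plunger [(0.52, array([400., 301.])), (0.4, array([249., 190.])), (0.21, array([211., 240.]))]
burr expected [[364. 279.]]
```

```bash
python3 -c "
from h import *
print(ctrl.close_job())"
```

```text
the job is handed in; nothing more can be done
None
```

I keyed the burr home on the drive bar, pressed the plunger to its stop and let it up, hung both steel cups on the middle and right hooks, and handed the job in; no verdict came back.

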